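Point out the refill candle and the empty tealight cup

TASK

Show your helper which candle goes where, by pointing only: bring the fingertips, fingers pointing down, to two or three centimetres above the middle of the bare tealight candle that stands on the slate without a cup, hold still there for two seconds, then do the same above the one empty aluminium tealight cup on the mirrored tray. Touch and move nothing at all, do not come down over any other candle (the two filled tealight cups, the tall pillar candle), and finish with the hand raised, fingertips at least 20 cm above the slate.

Things in the scene. Friction and masses are not known exactly. Their poses are not given: they have to be found in the camera images.
- refill: The bare tealight candle: a flat off-white wax disc 35 mm in diameter and 14 mm high with a short dark wick (6 mm more, too thin to matter), standing on the black slate to the robot's right of the tray, without a cup. Loose, 13 g. Origin: centre of its underside, z up; top face at z = 14 mm.
- empty_cup: The empty tealight cup: a thin open aluminium cup, 39 mm across at the rim, 16 mm high, bare metal inside, standing on the mirrored tray in one of six places. Loose, 10 g. Origin: centre of its underside, z up; rim at z = 16 mm.
- full_cup_a: A filled tealight cup: the same cup with off-white wax to 3 mm below its rim and a dark wick; on the tray. Origin: centre of its underside, z up; rim at z = 16 mm. Not to be pointed at.
- full_cup_b: The other filled tealight cup, identical to the first; on the tray. Origin: centre of its underside, z up; rim at z = 16 mm. Not to be pointed at.
- pillar: Pillar candle: an off-white wax cylinder 50 mm in diameter and 70 mm high, standing on the slate. Loose. Origin: centre of its underside, z up; top at z = 70 mm. Not to be pointed at.
- tray: Mirrored tray, a fixed plate 240 mm (its x) by 300 mm (its y), 8 mm thick, with a low steel rail around the edge up to z = 16 mm. It lies on the slate (slate at world z = 0). Origin: centre of its underside, z up; its top, on which things stand, at z = 8 mm. Six things stand on it in two rows of three, 110 mm between the rows (its x), 90 mm between places in a row (its y).
- ring_cone: White porcelain ring cone, foot 52 mm across, 70 mm high; on the tray, loose. Origin: centre of its underside, z up; tip at z = 70 mm.
- spinning_top: Wooden spinning top, 46 mm across, 47 mm high with its stem, standing on its blunt foot on the tray, loose. Origin: centre of its underside, z up; stem end at z = 47 mm.
- jar: Round empty glass jar with closed stainless steel screw lid, 62 mm across, 72 mm high; on the tray, loose. Origin: centre of its underside, z up; lid top at z = 72 mm.
- matchbox: Plain cardboard matchbox lying flat on the slate, 36 mm (x) by 53 mm (y), 15 mm high, loose. Origin: centre of its underside, z up; top at z = 15 mm.
- snuffer: Steel candle snuffer lying on the slate beyond the tray, about 200 mm long along its y, 24 mm high at its bell, loose. Origin: under the middle of its handle.
Things that resemble listed ones, but are neither listed nor needed, are in the scene too. Of the things that look like the snuffer, the largest one is meant.

How it is judged:
On the way, in this order (a step that is already met when the one before it is completed fails the run):
1. the tool, pointing down (within 0.5 rad), dwells 1.5 s over the bare tealight candle: TCP within 20 mm of its axis, fingertips at most 50 mm above its top (horizontal distance between the grasp point and refill below 0.02 m and z of the grasp point in the frame of refill below 0.083 m and angle between the grasp point's own z axis and vertical above 2.6 rad), for 1.5 s.
2. then the tool dwells 1.5 s over the empty tealight cup in the same way (horizontal distance between the grasp point and empty_cup below 0.02 m and z of the grasp point in the frame of empty_cup below 0.085 m and angle between the grasp point's own z axis and vertical above 2.6 rad), for 1.5 s.
At the end, for the whole second after the job is handed in: After both dwells the hand is raised (TCP above 180 mm) and all ten loose things are at rest within 6 mm of where they started (height (world z) of the grasp point above 0.18 m and distance of each of empty_cup, full_cup_a, full_cup_b, ring_cone, spinning_top, jar, refill, pillar, matchbox, snuffer from where it was at the start of the episode below 0.006 m and linear speed of each of empty_cup, full_cup_a, full_cup_b, ring_cone, spinning_top, jar, refill, pillar, matchbox, snuffer below 0.02 m/s); the robot touches nothing.
It fails at once if the robot touches anything (contact force between any of the arm, the fingers and empty_cup above 0.2 N or contact force between any of the arm, the fingers and full_cup_a above 0.2 N or contact force between any of the arm, the fingers and full_cup_b above 0.2 N or contact force between any of the arm, the fingers and ring_cone above 0.2 N or contact force between any of the arm, the fingers and spinning_top above 0.2 N or contact force between any of the arm, the fingers and jar above 0.2 N or contact force between any of the arm, the fingers and refill above 0.2 N or contact force between any of the arm, the fingers and pillar above 0.2 N or contact force between any of the arm, the fingers and matchbox above 0.2 N or contact force between any of the arm, the fingers and snuffer above 0.2 N or contact force between any of the arm, the fingers and tray above 0.2 N or contact force between the fingers and anything else above 0.5 N).
It fails at once if a loose thing is moved more than 6 mm or lifted (distance of any of empty_cup, full_cup_a, full_cup_b, ring_cone, spinning_top, jar, refill, pillar, matchbox, snuffer from where it was at the start of the episode above 0.006 m).
It fails at once if the fingertips come down over another candle (TCP within 20 mm of its axis, fingertips less than 40 mm above its top) ((horizontal distance between the grasp point and full_cup_a below 0.02 m and z of the grasp point in the frame of full_cup_a below 0.075 m) or (horizontal distance between the grasp point and full_cup_b below 0.02 m and z of the grasp point in the frame of full_cup_b below 0.075 m) or (horizontal distance between the grasp point and pillar below 0.02 m and z of the grasp point in the frame of pillar below 0.129 m)).
It also fails if it takes over 45 s, if anything falls off the work surface, if the arm or the gripper's body presses on something with over 40 N, if the wrist force passes 120 N, or if a joint passes its speed limit or range.

ROBOT

A 7-joint arm with a two-finger parallel gripper is mounted at the origin on the work surface. World frame = base frame: x ahead of the robot, y to its left, z up, the work surface at z = 0. Lengths are in m, angles in rad, forces in N, time in s.
With the tool pointing down it reaches from about 0.425 to 0.875 m from the base axis. Payload 4.7 kg.
Tool frame: the origin (TCP) lies between the finger pads, 19 mm behind the fingertips; this is the grasp point; z points along the fingers, y is the line along which they close (so a half turn about z gives the same grasp; the last joint's range is limited). The gripper opens to 87 mm and grips with 3 to 60 N. Pads are 19 mm wide; open, the fingers measure 117 mm over their backs; the gripper's body (75 mm by 190 mm) begins 51 mm behind the grasp point.
Start: joints at [-1.203, 0.321, -0.07, 1.45, 0.023, 1.371, -0.057], TCP at [0.225, 0.61, 0.241] pointing down, gripper open.
Joint ranges: [-2.86, 2.86], [-0.3, 2.09], [-1.38, 1.24], [0.06, 2.45], [-1.56, 4.7], [0.09, 2.05], [-2.69, 2.69]. Speed limits (rad/s): [2.57, 2.57, 3.14, 3.14, 3.14, 3.14, 3.14].

INTERFACE

Orientations are given as a rotation vector (axis times angle).
In Python, from bench import ctrl gives the robot as it stands.
- The arm moves only by the tool step_arm, never from a script. Its argument "commands" is a list of rows, each an object with "travel": the shift along the tool's x, y, z in m, a list of three; "turn": the turn, a rotation vector about the tool's x, y, z in degrees, a list of three. A call has 1 to 5 rows; each row is the pose to reach, as a shift and turn from the pose commanded when the call began, along the tool's axes at that moment; what a row does not reach only later rows make up. A row lasts 1/10 s, in which the tool goes at most 50 mm and 8.59 degrees, less where a joint would pass 70% of its speed; a pose out of reach is approached as far as the arm can. A call with a gripper value outside its range is refused whole. "gripper" is the opening, from 0 (shut) to 1 (fully open), set as the call begins (left out, the last holds). The fingers move at their own pace and stop on an object; "force" is the grip in N (left out, the last holds). Time passes only in rows, so rows that repeat a pose let the fingers close. It gives the time, the measured TCP pose, the force, the opening and the grip force at its end, in the units of the state.
- ctrl.get_state(): the state, without advancing time (a new reading comes with each control period).
- ctrl.get_image(name): name is "scene" or "top" or "wrist"; returns the picture (384x512x3 uint8, red, green, blue); there is no depth.
- ctrl.camera_model(name): a dict with "fx", "fy", "cx", "cy" (pixels), "R" (3x3) and "t" (3): a world point X has camera coordinates R X + t; the wrist camera has in their place "T_tool_cam" (4x4, takes a point from camera to tool coordinates, whose origin is the TCP and whose axes are the flange's). Camera axes: x right, y down, z forward; pixel columns grow to the right and rows downward; lengths in m; the calibration is good to about 2 mm. A picture is of the moment at which its call begins: read the wrist's pose just before it. camera_model takes no time and is no camera call.
- ctrl.close_job(): hands the job in; it is judged then, once.
The state is a dict: "time": time; "joint_positions": joint angles; "qd": joint speeds; "joint_torque": joint torques, N m; "position": TCP position; "tool_rot": TCP orientation; "ft_force": force on the tool from outside, world axes, zero at the start; "torque": the same for the moment, N m; "grip_width": opening from 0.0 (shut) to 1.0 (fully open); "grip_force": force on a finger pad.
Only numpy, scipy, OpenCV 4.12 (cv2) and the standard library are available. Lean on these libraries where they do the work, as an engineer would, in place of code of your own. Each camera call takes 0.05 s, during which the arm holds its last target. There are 200 camera calls.

## Working session

There is one attempt and no reset: what is moved stays moved. The work goes in short steps, Python scripts to look and compute and a tool call to move; the robot and the scene stay as the last step left them, time stands still between calls to the robot, and variables do not carry over. Pictures are saved under pics/ and viewed, at most 10 in all, crops included, and the job is handed in when it is done.

Besides the shell and the picture viewer there is one more tool, called after ">>>" by a JSON object that holds its "op" and its "data". step_arm: Moves the arm, as the interface text tells. Its arguments: {"type":"object","properties":{"commands":{"type":"array"},"gripper":{"type":"number"},"force":{"type":"number"}},"required":["commands"]}

```bash
mkdir -p pics; python3 - <<'E'
from bench import ctrl
import cv2
for n in("top","scene"):
    cv2.imwrite(f"pics/{n}0.png",cv2.resize(ctrl.get_image(n)[:,:,::-1],(800,600),interpolation=cv2.INTER_CUBIC))
    m=ctrl.camera_model(n);print(n,m)
s=ctrl.get_state();print(s['time'],s['position'],s['tool_rot'],s['grip_width'])
E
```

```text
top {'fx': 359.1013446724182, 'fy': 359.1013446724182, 'cx': 253.97571091194905, 'cy': 186.65633052508545, 'R': array([[-0.01850178, -0.99974888,  0.01264398],
       [-0.9803013 ,  0.01565182, -0.19688671],
       [ 0.19663936, -0.01603766, -0.98034471]]), 't': array([0.01938662, 0.64332175, 0.91413466])}
scene {'fx': 460.37450477064885, 'fy': 460.37450477064885, 'cx': 248.66412689054098, 'cy': 193.82390502777005, 'R': array([[ 0.86593048,  0.50013433, -0.00548287],
       [ 0.40159272, -0.70176676, -0.58842732],
       [-0.2981404 ,  0.50733526, -0.80853153]]), 't': array([-0.56545261, -0.21326518,  1.23349293])}
0.1 [0.22510914 0.60928763 0.24028164] [-5.52801426e-01 -3.09238071e+00  2.65679505e-03] 1.0015999022372846
```

View pics/top0.png

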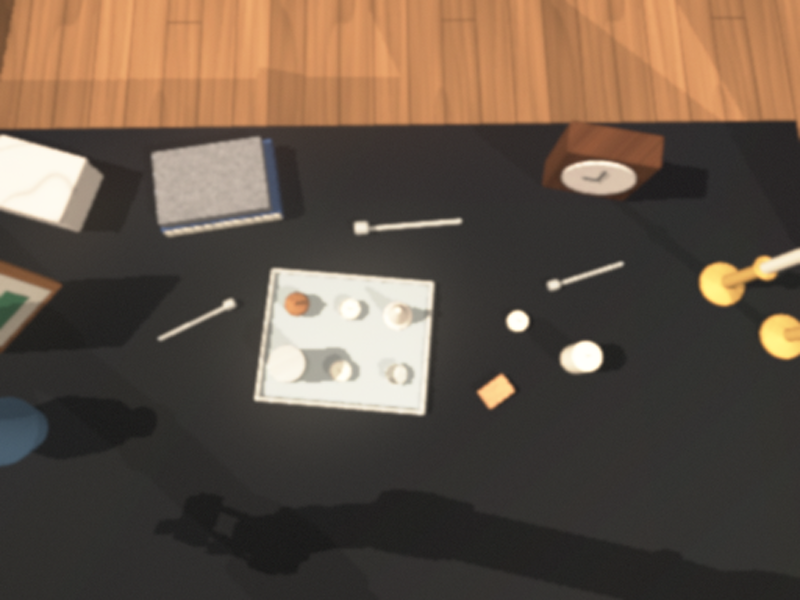

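View pics/scene0.png

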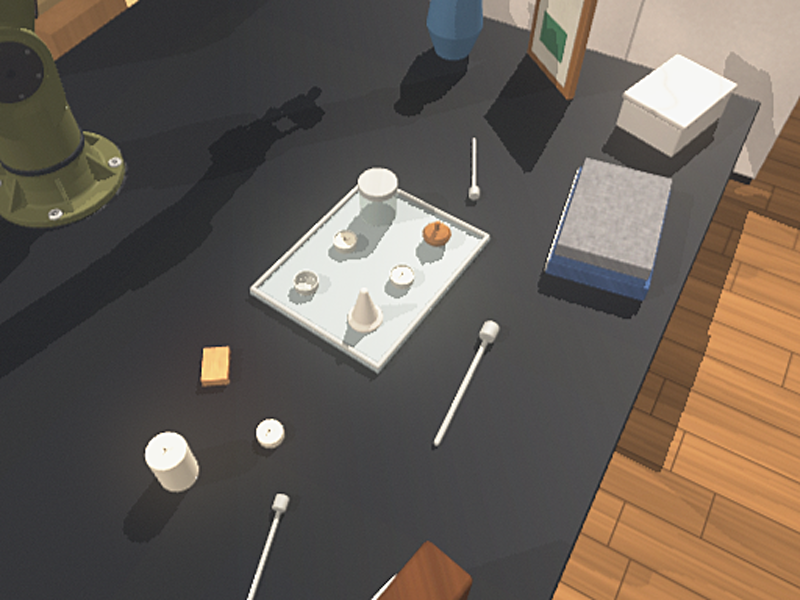

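The top view shows the tray with cups at (341,370), (399,373) and (350,308). The refill is at (517,321), the pillar at (585,357), and the matchbox at (496,391). In the scene view the cups are at (306,281), which looks empty, and at (345,240) and (402,275), which are filled; the refill is at (270,433). I'll confirm in one enlarged crop and measure.

```bash
cat > h.py <<'E'
import numpy as np
from bench import ctrl
def ray(n,u,v,z,s=0.64):
    m=ctrl.camera_model(n);u,v=(u+.5)*s-.5,(v+.5)*s-.5
    R=np.array(m['R']);t=np.array(m['t'])
    c=-R.T@t;d=R.T@np.array([(u-m['cx'])/m['fx'],(v-m['cy'])/m['fy'],1])
    return c+d*(z-c[2])/d[2]
E
python3 - <<'E'
import cv2
from h import *
im=ctrl.get_image("scene")[:,:,::-1]
a=cv2.resize(im[110:260,140:290],(600,600),interpolation=cv2.INTER_CUBIC)
b=cv2.resize(im[255:310,140:205],(390,330),interpolation=cv2.INTER_CUBIC)
cv2.imwrite("pics/crop1.png",a)
for k,n,u,v,z in[("refill","top",517,321,.014),("refill","scene",270,431,.014),("empty","top",399,371,.024),("empty","scene",306,278,.024),
 ("fullA","top",341,369,.024),("fullA","scene",345,237,.024),("fullB","top",350,307,.024),("fullB","scene",402,272,.024),("pillar","top",588,355,.07),("pillar","scene",167,448,.07),("jar","top",286,362,.08),("jar","scene",378,183,.08),("cone","top",397,313,.07),("match","top",496,391,.015)]:
    print(k,n,ray(n,u,v,z).round(4))
E
```

```text
refill top [ 0.5961 -0.2097  0.014 ]
refill scene [ 0.5966 -0.2116  0.014 ]
empty top [0.5091 0.0069 0.024 ]
empty scene [0.5012 0.0162 0.024 ]
fullA top [0.5145 0.1092 0.024 ]
fullA scene [0.5086 0.1138 0.024 ]
fullB top [0.6252 0.0931 0.024 ]
fullB scene [0.6198 0.0972 0.024 ]
pillar top [ 0.5277 -0.3142  0.07  ]
pillar scene [ 0.525  -0.3099  0.07  ]
jar top [0.5241 0.196  0.08  ]
jar scene [0.523  0.1926 0.08  ]
cone top [0.6054 0.0093 0.07  ]
match top [ 0.4714 -0.1645  0.015 ]
```

View pics/crop1.png

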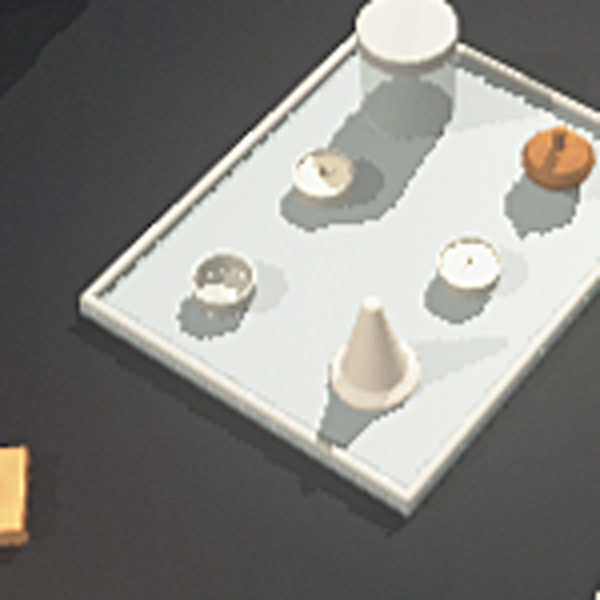

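The empty cup is at crop (224,278), bare metal inside. The other two, at (323,174) and (470,262), have wax and a wick. The grid puts the empty cup near (0.502, 0.015). The refill at (0.596, -0.211) is consistent in both views. Closing the fingers and setting out at height.

>>> {"op": "step_arm", "data": {"commands": [{"travel": [-0.632, -0.641, 0], "turn": [0, 0, 0]}, {"travel": [-0.632, -0.641, 0], "turn": [0, 0, 0]}, {"travel": [-0.632, -0.641, 0], "turn": [0, 0, 0]}, {"travel": [-0.632, -0.641, 0], "turn": [0, 0, 0]}, {"travel": [-0.632, -0.641, 0], "turn": [0, 0, 0]}], "gripper": 0}}

```text
time: 0.65
position: [0.3287, 0.3798, 0.2411]
tool_rot: [0.553, 3.093, 0.0]
ft_force: [0.4, -0.2, 0.9]
grip_width: 0.631
grip_force: 0.0
```

```bash
cat >> h.py <<'E'
from scipy.spatial.transform import Rotation as Ro
def delta(x,y,z):
    s=ctrl.get_state();R=Ro.from_rotvec(s['tool_rot']).as_matrix()
    print(round(s['time'],2),np.round(s['position'],4),'tilt z',R[:,2].round(3),'w',s['grip_width'],'delta',(R.T@(np.array([x,y,z])-s['position'])).round(4))
E
python3 -c "
from h import *
delta(.5965,-.2105,.2)"
```

```text
0.65 [0.3287 0.3798 0.2411] tilt z [ 0.  0. -1.] w 0.6307253025469467 delta [-0.4557 -0.461   0.0411]
```

>>> {"op": "step_arm", "data": {"commands": [{"travel": [-0.45, -0.455, 0], "turn": [0, 0, 0]}, {"travel": [-0.45, -0.455, 0], "turn": [0, 0, 0]}, {"travel": [-0.45, -0.455, 0], "turn": [0, 0, 0]}, {"travel": [-0.45, -0.455, 0], "turn": [0, 0, 0]}, {"travel": [-0.45, -0.455, 0], "turn": [0, 0, 0]}]}}

```text
time: 1.15
position: [0.4319, 0.1523, 0.2413]
tool_rot: [0.553, 3.092, 0.001]
ft_force: [1.0, 0.0, 0.4]
grip_width: 0.171
grip_force: 0.0
```

```bash
python3 -c "
from h import *
delta(.5965,-.2105,.2)"
```

```text
1.15 [0.4319 0.1523 0.2413] tilt z [ 0.     0.001 -1.   ] w 0.17101822692903604 delta [-0.2801 -0.2833  0.0411]
```

>>> {"op": "step_arm", "data": {"commands": [{"travel": [-0.28, -0.283, 0.03], "turn": [0, 0, 0]}, {"travel": [-0.28, -0.283, 0.03], "turn": [0, 0, 0]}, {"travel": [-0.28, -0.283, 0.03], "turn": [0, 0, 0]}, {"travel": [-0.28, -0.283, 0.03], "turn": [0, 0, 0]}, {"travel": [-0.28, -0.283, 0.03], "turn": [0, 0, 0]}]}}

```text
time: 1.65
position: [0.535, -0.0745, 0.2225]
tool_rot: [0.552, 3.092, 0.001]
ft_force: [0.9, 0.6, 0.0]
grip_width: 0.008
grip_force: 0.0
```

```bash
python3 -c "
from h import *
delta(.5965,-.2105,.2)"
```

```text
1.65 [ 0.535  -0.0745  0.2225] tilt z [ 0.001  0.001 -1.   ] w 0.00840562006075146 delta [-0.1048 -0.1063  0.0224]
```

>>> {"op": "step_arm", "data": {"commands": [{"travel": [-0.105, -0.106, 0.02], "turn": [0, 0, 0]}, {"travel": [-0.105, -0.106, 0.02], "turn": [0, 0, 0]}, {"travel": [-0.105, -0.106, 0.02], "turn": [0, 0, 0]}, {"travel": [-0.105, -0.106, 0.02], "turn": [0, 0, 0]}, {"travel": [-0.105, -0.106, 0.02], "turn": [0, 0, 0]}]}}

```text
time: 2.15
position: [0.5957, -0.2098, 0.2012]
tool_rot: [-0.557, -3.089, 0.001]
ft_force: [-0.1, 1.2, 0.5]
grip_width: 0.0
grip_force: 0.0
```

```bash
cat >> h.py <<'E'
def wray(u,v,z,s=0.64):
    st=ctrl.get_state();m=ctrl.camera_model('wrist');T=np.array(m['T_tool_cam']);R=Ro.from_rotvec(st['tool_rot']).as_matrix()
    u,v=(u+.5)*s-.5,(v+.5)*s-.5
    c=R@T[:3,3]+st['position'];d=R@T[:3,:3]@np.array([(u-m['cx'])/m['fx'],(v-m['cy'])/m['fy'],1])
    return c+d*(z-c[2])/d[2]
E
python3 -c "
from h import *
import cv2
delta(.5965,-.2105,.058)
cv2.imwrite('pics/w1.png',cv2.resize(ctrl.get_image('wrist')[:,:,::-1],(800,600),interpolation=cv2.INTER_CUBIC))
delta(.5965,-.2105,.058)"
```

```text
2.15 [ 0.5957 -0.2098  0.2012] tilt z [-0.003 -0.    -1.   ] w 0.0004567618278111703 delta [-1.300e-03 -1.000e-04  1.432e-01]
2.2 [ 0.5961 -0.208   0.2018] tilt z [-0.001  0.001 -1.   ] w 0.0018999331974813834 delta [-0.0015 -0.0023  0.1438]
```

View pics/w1.png

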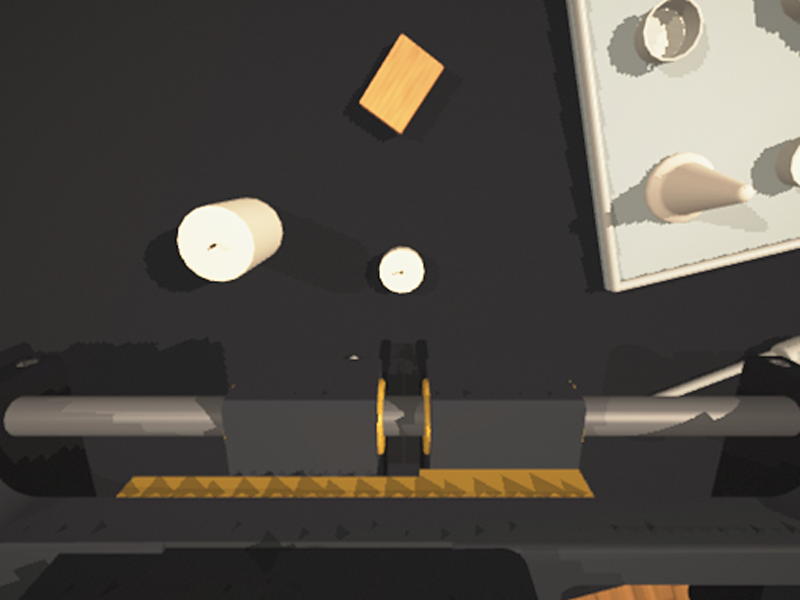

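The wrist view shows the refill top centred at (402,269) and the empty cup's rim at about (674,27), clearly bare inside. The pillar is at (216,243).

```bash
python3 -c "
from h import *
print(wray(402,269,.014),wray(674,28,.024),wray(216,243,.07))
r=wray(402,269,.014)
delta(r[0],r[1],.058)"
```

```text
[ 0.59503197 -0.20915077  0.014     ] [0.50265354 0.01585598 0.024     ] [ 0.52519089 -0.31076065  0.07      ]
2.2 [ 0.5961 -0.208   0.2018] tilt z [-0.001  0.001 -1.   ] w 0.0018999331974813834 delta [ 0.0004 -0.0015  0.1438]
```

Everything agrees within 2 mm, so I'm descending.

>>> {"op": "step_arm", "data": {"commands": [{"travel": [0, -0.001, 0.04], "turn": [0, 0, 0]}, {"travel": [0, -0.001, 0.08], "turn": [0, 0, 0]}, {"travel": [0, -0.001, 0.11], "turn": [0, 0, 0]}, {"travel": [0, -0.001, 0.13], "turn": [0, 0, 0]}, {"travel": [0, -0.001, 0.142], "turn": [0, 0, 0]}]}}

```text
time: 2.7
position: [0.5956, -0.2061, 0.0592]
tool_rot: [-0.547, -3.092, -0.004]
ft_force: [0.3, -0.2, -0.2]
grip_width: 0.003
grip_force: 0.0
```

>>> {"op": "step_arm", "data": {"commands": [{"travel": [0, 0, 0], "turn": [0, 0, 0]}, {"travel": [0, 0, 0], "turn": [0, 0, 0]}, {"travel": [0, 0, 0], "turn": [0, 0, 0]}, {"travel": [0, 0, 0], "turn": [0, 0, 0]}, {"travel": [0, 0, 0], "turn": [0, 0, 0]}]}}

```text
time: 3.2
position: [0.5965, -0.2096, 0.0613]
tool_rot: [0.553, 3.091, 0.0]
ft_force: [-0.5, -0.4, -0.3]
grip_width: 0.004
grip_force: 0.0
```

>>> {"op": "step_arm", "data": {"commands": [{"travel": [0, 0, 0], "turn": [0, 0, 0]}, {"travel": [0, 0, 0], "turn": [0, 0, 0]}, {"travel": [0, 0, 0], "turn": [0, 0, 0]}, {"travel": [0, 0, 0], "turn": [0, 0, 0]}, {"travel": [0, 0, 0], "turn": [0, 0, 0]}]}}

```text
time: 3.7
position: [0.596, -0.2094, 0.0604]
tool_rot: [-0.553, -3.092, -0.0]
ft_force: [0.1, -1.0, 0.5]
grip_width: 0.005
grip_force: 0.0
```

>>> {"op": "step_arm", "data": {"commands": [{"travel": [0, 0, 0], "turn": [0, 0, 0]}, {"travel": [0, 0, 0], "turn": [0, 0, 0]}, {"travel": [0, 0, 0], "turn": [0, 0, 0]}, {"travel": [0, 0, 0], "turn": [0, 0, 0]}, {"travel": [0, 0, 0], "turn": [0, 0, 0]}]}}

```text
time: 4.2
position: [0.596, -0.2094, 0.0605]
tool_rot: [0.553, 3.093, 0.0]
ft_force: [-0.4, 0.3, -0.6]
grip_width: 0.005
grip_force: 0.0
```

>>> {"op": "step_arm", "data": {"commands": [{"travel": [0, 0, 0], "turn": [0, 0, 0]}, {"travel": [0, 0, 0], "turn": [0, 0, 0]}, {"travel": [0, 0, 0], "turn": [0, 0, 0]}, {"travel": [0, 0, 0], "turn": [0, 0, 0]}, {"travel": [0, 0, 0], "turn": [0, 0, 0]}]}}

```text
time: 4.7
position: [0.5961, -0.2094, 0.0605]
tool_rot: [0.553, 3.092, 0.0]
ft_force: [-0.2, 0.0, -0.0]
grip_width: 0.005
grip_force: 0.0
```

>>> {"op": "step_arm", "data": {"commands": [{"travel": [0, 0, 0], "turn": [0, 0, 0]}, {"travel": [0, 0, -0.03], "turn": [0, 0, 0]}, {"travel": [0, 0, -0.07], "turn": [0, 0, 0]}, {"travel": [0, 0, -0.11], "turn": [0, 0, 0]}, {"travel": [0, 0, -0.14], "turn": [0, 0, 0]}]}}

```text
time: 5.2
position: [0.5965, -0.2099, 0.2033]
tool_rot: [0.553, 3.09, -0.0]
ft_force: [1.2, 0.2, 0.1]
grip_width: 0.007
grip_force: 0.0
```

```bash
python3 -c "
from h import *
delta(.5025,.0155,.2)"
```

```text
5.2 [ 0.5965 -0.2099  0.2033] tilt z [ 0.002 -0.001 -1.   ] w 0.007193850663340285 delta [0.1664 0.1788 0.0029]
```

The first dwell held for 2 s about 1 mm off the axis. Going to the empty cup.

>>> {"op": "step_arm", "data": {"commands": [{"travel": [0.166, 0.179, 0], "turn": [0, 0, 0]}, {"travel": [0.166, 0.179, 0], "turn": [0, 0, 0]}, {"travel": [0.166, 0.179, 0], "turn": [0, 0, 0]}, {"travel": [0.166, 0.179, 0], "turn": [0, 0, 0]}, {"travel": [0.166, 0.179, 0], "turn": [0, 0, 0]}]}}

```text
time: 5.7
position: [0.5011, 0.0183, 0.2007]
tool_rot: [0.551, 3.092, 0.002]
ft_force: [0.2, 0.6, 0.5]
grip_width: 0.003
grip_force: 0.0
```

>>> {"op": "step_arm", "data": {"commands": [{"travel": [0, 0, 0], "turn": [0, 0, 0]}, {"travel": [0, 0, 0], "turn": [0, 0, 0]}]}}

```text
time: 5.9
position: [0.5022, 0.0168, 0.2007]
tool_rot: [0.548, 3.093, 0.001]
ft_force: [0.5, 0.0, 0.6]
grip_width: 0.011
grip_force: 0.0
```

```bash
python3 -c "
from h import *
import cv2
cv2.imwrite('pics/w2.png',cv2.resize(ctrl.get_image('wrist')[:,:,::-1],(800,600),interpolation=cv2.INTER_CUBIC))
delta(.5025,.0155,.068)"
```

```text
5.95 [0.5026 0.0153 0.2008] tilt z [ 0.001 -0.    -1.   ] w 0.003683463725334751 delta [0.0003 0.0002 0.1328]
```

View pics/w2.png

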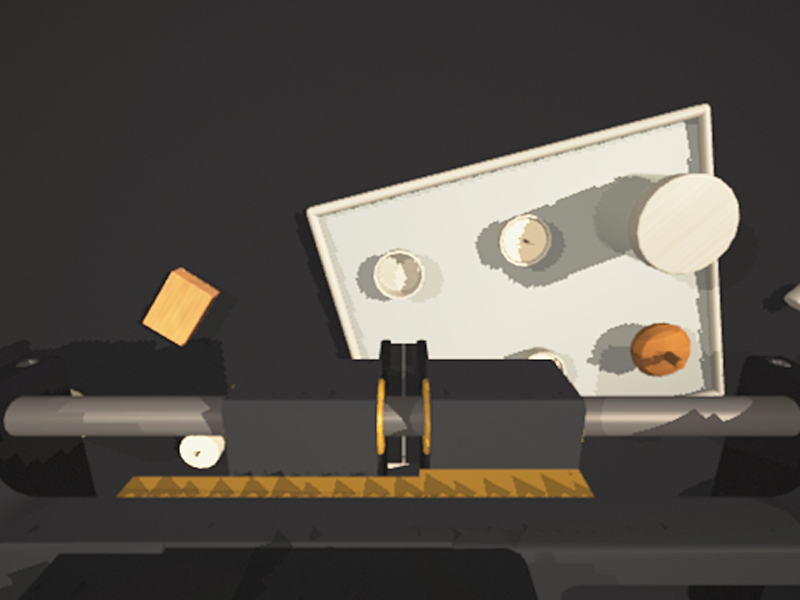

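The empty cup sits at (399,274), dead ahead of the fingers, with no wax or wick. A filled cup is at (525,240), well clear. Descending.

>>> {"op": "step_arm", "data": {"commands": [{"travel": [0, 0, 0.04], "turn": [0, 0, 0]}, {"travel": [0, 0, 0.08], "turn": [0, 0, 0]}, {"travel": [0, 0, 0.105], "turn": [0, 0, 0]}, {"travel": [0, 0, 0.122], "turn": [0, 0, 0]}, {"travel": [0, 0, 0.131], "turn": [0, 0, 0]}]}}

```text
time: 6.45
position: [0.5019, 0.0135, 0.0678]
tool_rot: [-0.558, -3.09, 0.004]
ft_force: [0.2, 0.2, 0.1]
grip_width: 0.003
grip_force: 0.0
```

>>> {"op": "step_arm", "data": {"commands": [{"travel": [0, 0, 0], "turn": [0, 0, 0]}, {"travel": [0, 0, 0], "turn": [0, 0, 0]}, {"travel": [0, 0, 0], "turn": [0, 0, 0]}, {"travel": [0, 0, 0], "turn": [0, 0, 0]}, {"travel": [0, 0, 0], "turn": [0, 0, 0]}]}}

```text
time: 6.95
position: [0.5028, 0.0162, 0.0702]
tool_rot: [0.552, 3.091, 0.001]
ft_force: [-0.9, -0.2, -0.7]
grip_width: 0.002
grip_force: 0.0
```

>>> {"op": "step_arm", "data": {"commands": [{"travel": [0, 0, 0], "turn": [0, 0, 0]}, {"travel": [0, 0, 0], "turn": [0, 0, 0]}, {"travel": [0, 0, 0], "turn": [0, 0, 0]}, {"travel": [0, 0, 0], "turn": [0, 0, 0]}, {"travel": [0, 0, 0], "turn": [0, 0, 0]}]}}

```text
time: 7.45
position: [0.5023, 0.016, 0.0695]
tool_rot: [-0.553, -3.093, -0.0]
ft_force: [0.3, 0.2, 0.6]
grip_width: 0.002
grip_force: 0.0
```

>>> {"op": "step_arm", "data": {"commands": [{"travel": [0, 0, 0], "turn": [0, 0, 0]}, {"travel": [0, 0, 0], "turn": [0, 0, 0]}, {"travel": [0, 0, 0], "turn": [0, 0, 0]}, {"travel": [0, 0, 0], "turn": [0, 0, 0]}, {"travel": [0, 0, 0], "turn": [0, 0, 0]}]}}

```text
time: 7.95
position: [0.5023, 0.016, 0.0695]
tool_rot: [0.553, 3.093, 0.0]
ft_force: [0.3, -0.5, 0.0]
grip_width: 0.007
grip_force: 0.0
```

>>> {"op": "step_arm", "data": {"commands": [{"travel": [0, 0, 0], "turn": [0, 0, 0]}, {"travel": [0, 0, 0], "turn": [0, 0, 0]}, {"travel": [0, 0, 0], "turn": [0, 0, 0]}, {"travel": [0, 0, 0], "turn": [0, 0, 0]}, {"travel": [0, 0, 0], "turn": [0, 0, 0]}]}}

```text
time: 8.45
position: [0.5023, 0.016, 0.0695]
tool_rot: [0.553, 3.093, 0.0]
ft_force: [0.1, 0.0, 0.1]
grip_width: 0.006
grip_force: 0.0
```

>>> {"op": "step_arm", "data": {"commands": [{"travel": [0, 0, 0], "turn": [0, 0, 0]}, {"travel": [0, 0, -0.04], "turn": [0, 0, 0]}, {"travel": [0, 0, -0.085], "turn": [0, 0, 0]}, {"travel": [0, 0, -0.13], "turn": [0, 0, 0]}, {"travel": [0, 0, -0.175], "turn": [0, 0, 0]}]}}

```text
time: 8.95
position: [0.502, 0.0158, 0.2463]
tool_rot: [0.553, 3.092, 0.001]
ft_force: [0.6, -0.3, 0.1]
grip_width: 0.008
grip_force: 0.0
```

>>> {"op": "step_arm", "data": {"commands": [{"travel": [0, 0, -0.01], "turn": [0, 0, 0]}, {"travel": [0, 0, -0.01], "turn": [0, 0, 0]}, {"travel": [0, 0, -0.01], "turn": [0, 0, 0]}, {"travel": [0, 0, -0.01], "turn": [0, 0, 0]}, {"travel": [0, 0, -0.01], "turn": [0, 0, 0]}]}}

```text
time: 9.45
position: [0.5014, 0.0159, 0.2527]
tool_rot: [-0.552, -3.09, 0.002]
ft_force: [0.8, 0.2, 0.2]
grip_width: 0.004
grip_force: 0.0
```

The fingertips are now at 0.234 m, so I'm handing in.

```bash
python3 -c "
from bench import ctrl
print(ctrl.close_job())"
```

```text
the job is handed in; nothing more can be done
None
```

I pointed at the bare tealight and then at the empty cup, holding about 2 s and roughly 2.5 cm above each. I then raised the fingertips to about 23 cm and handed the job in; the force readings showed no sign of contact, but no verdict came back.

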